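# Load a specimen plate on the microscope light base

## Task

Take the glass plate with the golden larvae from its stand by its edges only - nothing may touch the specimen area on either face - carry it level and lay it in the black holder on the light base, flat in the pocket and set down rather than dropped. Let go of it, then press the red lamp plunger down to its stop and release it. Leave the other plate and the two small vials behind the stands where they are.

Things in the scene. Friction and masses are not known exactly. Their poses are not given: they have to be found in the camera images.
- plate_gold: glass plate with six golden larvae; 50 mm (own x) by 80 mm (own y) by 5 mm thick, about 55 g. Origin: centre of its underside, z up. Pale specimen area 42 (x) by 54 mm (y), centred on both faces, must touch nothing; clear rim round it 4 mm wide along the long sides, 13 mm at the ends. It lies in stand_a, free air beside and below the middle of its long edges: pinch those, along own x
- plate_gold_panel: the specimen area of plate_gold, fixed in it (same origin and axes)
- plate_green: the other glass plate, same size and frame, with three dark green leaf pieces; it stays on its stand
- stand_a: stand holding plate_gold: grey foot 80 (x) by 112 (y) by 10 mm, fixed. Origin: centre of the underside. Aluminium ledges at |y| 33 to 44 mm, 66 mm long in x, tops 42 mm above the table, carry the plate's short ends; lips 4 mm higher at the ends of the ledges and outside them make a pocket 58 (x) by 88 mm (y). Nothing stands above the foot at |y| under 33 mm
- stand_b: the same kind of stand, holding plate_green
- light_base: cream light base fixed to the table, 170 mm (x) by 240 mm (y), deck 45 mm high. Origin: centre of the underside. On its deck the black holder (at own y = -30 mm) and the red lamp plunger (at own y = +85 mm)
- holder (a point): centre of the black holder at the height of its ledge tops (70 mm above the table, 25 mm above the deck), axes as light_base. Same ledges, lips and 58 x 88 mm pocket as the stands, over a round white window. The plate lies with its origin here and its long side (own y) along light_base's y, either way round, with 4 mm of play on each side
- lamp_plunger (a joint): spring plunger, 0 released to 0.010 m pressed to the stop; moves straight down, springs back; 2.4 N to start moving, 8 N at the stop
- plunger_top (a point): centre of the top of the plunger's red round head (34 mm across, 8 mm thick), 82 mm above the table when released, 72 mm at the stop
- vial_a: small amber vial with a white cap, 36 mm across, 50 mm high, behind stand_a (about 100 mm off on its far, +x side); loose, origin at the centre of its underside; leave it alone
- vial_b: small clear vial with a blue cap, 36 mm across, 50 mm high, in the same way behind stand_b; loose, origin at the centre of its underside; leave it alone
Not all that is in view belongs to the job. What is shaped like the plate_gold but brown is not meant. What is shaped like the stand_a but purple is not meant.

How it is judged:
By the outcome, as a careful person would: the job done as asked, in the order asked, and still so for the second after the job is handed in, with the robot touching nothing.
It also fails if it takes over 54 s, if anything falls off the work surface, if the arm or the gripper's body presses on something with over 40 N, if the wrist force passes 120 N, or if a joint passes its speed limit or range.

## Robot

A 7-joint arm with a two-finger parallel gripper is mounted at the origin on the work surface. World frame = base frame: x ahead of the robot, y to its left, z up, the work surface at z = 0. Lengths are in m, angles in rad, forces in N, time in s.
With the tool pointing down it reaches from about 0.425 to 0.925 m from the base axis. Payload 6.8 kg.
Tool frame: the origin (TCP) lies between the finger pads; the fingertips stand 22 mm ahead of it and the grasp point (between the pads) lies 3 mm ahead of it; z points along the fingers, y is the direction in which the jaws open and shut (so a half turn about z gives the same grasp; the last joint's range is limited). The gripper opens to 85 mm and grips with 20 to 120 N. Pads are 22 mm wide; open, the fingers measure 114 mm over their backs; the gripper's body (76 mm by 85 mm) begins 54 mm behind the grasp point. The pads swing forward as they close: fully open they stand 13 mm farther back than shut.
Start: joints at [1.199, 0.477, 0.022, 1.555, -0.011, 1.109, -0.083], TCP at [0.176, -0.652, 0.253] pointing down, gripper open.
Joint ranges: [-2.96, 2.96], [-0.34, 2.1], [-1.41, 1.46], [0.24, 2.44], [-1.37, 4.51], [0.17, 1.92], [-2.96, 2.96]. Speed limits (rad/s): [2.39, 2.39, 3.14, 3.14, 3.14, 3.14, 3.14].

## Interface

Orientations are given as a unit quaternion [w, x, y, z].
In Python, from station import bot gives the robot as it stands. The module is installed in compiled form; this text tells all that it offers.
- The arm moves only by the tool drive_tool, never from a script. Its argument "series" is one flat list of numbers, 7 for each row, row after row: the opening, from -1 (shut) to 1 (fully open), then the shift along the tool's x, y, z in mm, then the turn, a rotation vector about the tool's x, y, z in rad. In form: [jaw, x, y, z, wx, wy, wz, jaw, x, y, z, wx, wy, wz, ...]. A call has 1 to 12 rows; each row shifts and turns the commanded pose from where the row before left it, along the tool's axes as they then stand; what a row does not reach is not made up. A row lasts 1/8 s, in which the tool goes at most 62.5 mm and 10.7 degrees, less where a joint would pass 70% of its speed; a pose out of reach is approached as far as the arm can. A call with a gripper value outside its range is refused whole. The fingers move at their own pace and stop on an object; "force" is the grip in N (left out, the last holds). Time passes only in rows, so rows that do not move let the fingers close. It gives the time, the measured TCP pose, the force and the opening at its end, in the units of the state.
- bot.get_obs(): the state, without advancing time (a new reading comes with each control period).
- bot.read_camera(name): name is "side" or "top" or "wrist"; returns a dict with "pixels" (420x560x3 uint8, blue, green, red), "camera_matrix" (3x3 intrinsics, pixels), "distortion" ([k1, k2, p1, p2, k3] as OpenCV has them; the pictures are not rectified), "rvec" (rotation vector, rad) and "tvec" (3), from world to camera coordinates, as OpenCV has them. Camera axes: x right, y down, z forward; pixel columns grow to the right and rows downward; lengths in m; the calibration is good to about 2 mm. A picture is of the moment at which its call begins. There is no depth.
- bot.hand_in(): hands the job in, once; it reports no verdict.
The state is a dict: "t": time; "q": joint angles; "joint_vel": joint speeds; "joint_torque": joint torques, N m; "eef_pos": TCP position; "tool_rot": TCP orientation; "contact_force": force on the tool from outside, world axes, zero at the start; "torque": the same for the moment, N m; "gripper_width": opening from 0.0 (shut) to 1.0 (fully open).
Only numpy, scipy, OpenCV 4.12 (cv2) and the standard library are available. Lean on these libraries where they do the work, as an engineer would, in place of code of your own. Each camera call takes 0.05 s, during which the arm holds its last target. There are 200 camera calls.

## Working session

There is one attempt and no reset: what is moved stays moved. The work goes in short steps, Python scripts to look and compute and a tool call to move; the robot and the scene stay as the last step left them, time stands still between calls to the robot, and variables do not carry over. Pictures are saved under pics/ and viewed, about 8 in all and at most 12, crops included, and the job is handed in when it is done.

Besides the shell and the picture viewer there is one more tool, called after ">>>" as name(argument=value, ...) on one line, values as JSON. drive_tool: Moves the arm, as the interface text tells. Its arguments: {"type":"object","properties":{"series":{"type":"array"},"force":{"type":"number"}},"required":["series"]}

```bash
mkdir -p pics
cat > h.py <<'E'
import numpy as np, cv2, json
from station import bot
from scipy.spatial.transform import Rotation as R
def cam(n,save=None):
    c=bot.read_camera(n)
    c={k:(np.array(v) if k!='pixels' else np.array(v)) for k,v in c.items()}
    if save:
        cv2.imwrite(f'pics/{save}.png',c['pixels']); np.savez(f'pics/{save}.npz',**c)
    return c
def load(s): return dict(np.load(f'pics/{s}.npz'))
def cast(c,uv,z):
    uv=np.array(uv,float).reshape(-1,1,2)
    n=cv2.undistortPoints(uv,c['camera_matrix'],c['distortion']).reshape(-1,2)
    M,_=cv2.Rodrigues(c['rvec']); o=-M.T@c['tvec'].ravel()
    d=np.c_[n,np.ones(len(n))]@M
    return o+d*((z-o[2])/d[:,2])[:,None]
def proj(c,P): return cv2.projectPoints(np.array(P,float).reshape(-1,1,3),c['rvec'],c['tvec'],c['camera_matrix'],c['distortion'])[0].reshape(-1,2)
E
python3 - <<'E'
from h import *
a=cam('top','top0');b=cam('side','side0')
o=bot.get_obs();print({k:np.round(v,3).tolist() for k,v in o.items()})
print(R.from_quat(np.roll(o['tool_rot'],-1)).as_matrix().round(3))
E
```

```text
{'t': 0.1, 'q': [1.199, 0.478, 0.022, 1.556, -0.011, 1.109, -0.083], 'joint_vel': [-0.002, -0.003, 0.001, -0.002, 0.0, 0.002, 0.0], 'joint_torque': [0.005, -59.776, 1.614, -28.196, 0.013, 0.005, -0.0], 'eef_pos': [0.176, -0.651, 0.252], 'tool_rot': [-0.001, 0.991, 0.132, -0.0], 'contact_force': [-0.176, 1.057, -0.21], 'torque': [0.022, 0.059, -0.032], 'gripper_width': 1.002}
[[ 0.965  0.261 -0.001]
 [ 0.261 -0.965  0.002]
 [-0.    -0.002 -1.   ]]
```

View pics/top0.png

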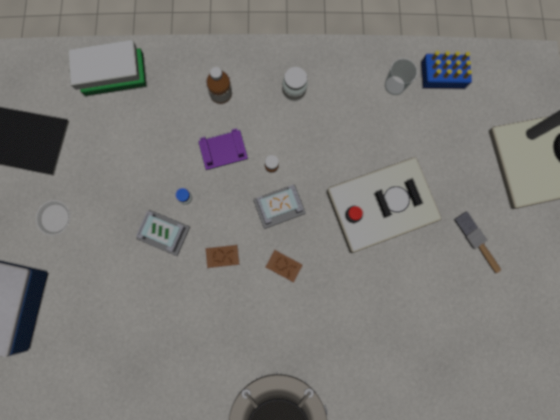

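View pics/side0.png

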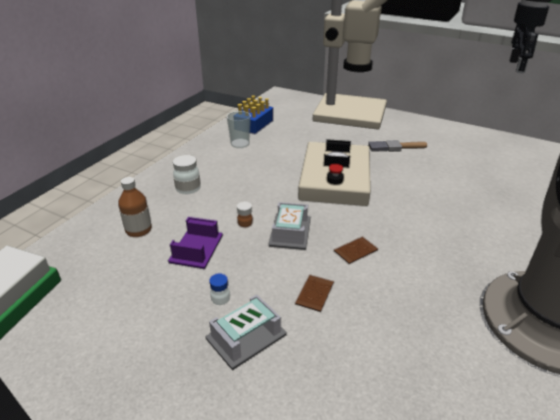

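Run:
```python
from h import *
c=load('top0');im=c['pixels']
print(proj(c,[[0,0,0],[.5,0,0],[.5,.2,0]]).round())
hsv=cv2.cvtColor(im,cv2.COLOR_BGR2HSV)
def show(n,m,z):
    k=cv2.findContours(m.astype(np.uint8),cv2.RETR_EXTERNAL,cv2.CHAIN_APPROX_NONE)[0]
    k=max(k,key=cv2.contourArea)
    w=cast(c,k.reshape(-1,2),z)[:,:2]
    r=cv2.minAreaRect((w*1000).astype(np.float32));
    b=cv2.boxPoints(r);e=[b[1]-b[0],b[2]-b[1]];L=max(e,key=np.linalg.norm)
    print(n,np.round(r[0],1),np.round(r[1],1),'long axis deg',np.degrees(np.arctan2(L[1],L[0])).round(1)%180)
def roi(m,x0,y0,x1,y1):
    o=np.zeros_like(m);o[y0:y1,x0:x1]=m[y0:y1,x0:x1];return o
H,S,V=cv2.split(hsv)
for p in [(205,280),(190,330),(198,352),(205,310),(212,263),(190,397)]: print(p,hsv[p], end=' ')
show('red',roi((S>150)&((H<8)|(H>172)),340,200,372,228),.080)
cream=roi((V>165)&(S>15),320,150,445,255); 
g=cv2.GaussianBlur(im,(3,3),0)
cv2.imwrite('pics/crop0.png',cv2.resize(im[150:255,245:445],None,fx=4,fy=4,interpolation=cv2.INTER_CUBIC))
show('base',cream,.045)
show('window/black',roi(V<50,365,170,430,225),.074)
show('plate cyan',roi((H>80)&(H<105)&(S>25)&(V>120),250,180,310,230),.047)
```

```text
[[276. 424.]
 [275. 215.]
 [195. 216.]]
(205, 280) [ 15  82 146] (190, 330) [ 25  11 142] (198, 352) [ 30   2 150] (205, 310) [ 18  10 129] (212, 263) [111  15 121] (190, 397) [120   2 151] red [ 493.7 -183.9] [30.9 28.5] long axis deg 89.9Traceback (most recent call last):
  File "<stdin>", line 20, in <module>
  File "<stdin>", line 7, in show
ValueError: max() iterable argument is empty
```

View pics/crop0.png

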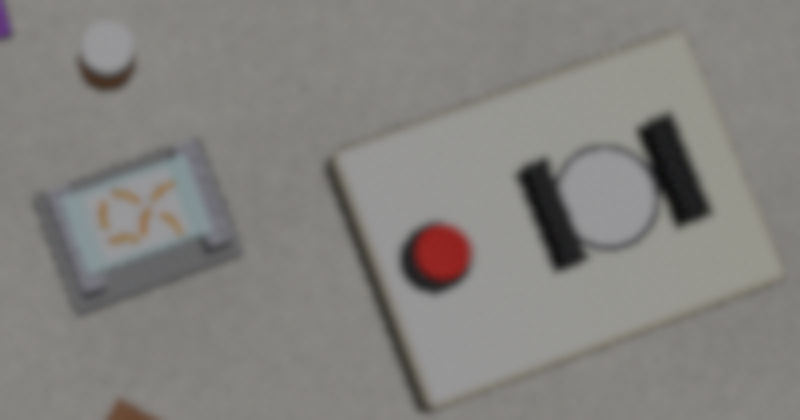

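Run:
```python
from h import *
c=load('top0')
f=lambda p:np.array(p)/4+[245,150]-.375
k=cast(c,f([[332,155],[685,32],[783,272],[428,408]]),.045)
print(k.round(4),k.mean(0).round(4))
for e in (k[0]-k[1],k[3]-k[2],k[0]-k[3],k[1]-k[2]): print(np.linalg.norm(e).round(4),np.degrees(np.arctan2(e[1],e[0])).round(1))
C=k.mean(0);y=(k[0]-k[1]+k[3]-k[2]);y/=np.linalg.norm(y);print('holder from base',C-y*.03,'plunger',C+y*.085)
print('plunger',cast(c,f([442,252]),.082),'window',cast(c,f([606,197]),.047))
s=cast(c,f([[40,193],[200,137],[242,257],[80,312]]),.01)
p=cast(c,f([[65,207],[190,150],[215,232],[90,275]]),.047)
for q in (s,p):
  print(q.mean(0).round(4)); e=q[0]-q[1]+q[3]-q[2];print(np.degrees(np.arctan2(e[1],e[0])).round(1), np.linalg.norm(e)/2,np.linalg.norm(q[0]-q[3]))
print('vial cap',cast(c,f([108,44]),.05))
w=cam('wrist');M,_=cv2.Rodrigues(w['rvec']);o=-M.T@w['tvec'].ravel()
T=R.from_quat(np.roll(bot.get_obs()['tool_rot'],-1)).as_matrix()
print('wrist cam in tool',T.T@(o-bot.get_obs()['eef_pos']),(M@T).T.round(2),w['camera_matrix'])
```

```text
[[ 0.5598 -0.1266  0.045 ]
 [ 0.6381 -0.3494  0.045 ]
 [ 0.4872 -0.4022  0.045 ]
 [ 0.4057 -0.1807  0.045 ]] [ 0.5227 -0.2647  0.045 ]
0.2362 109.4
0.236 110.2
0.1633 19.4
0.1599 19.3
holder from base [ 0.5328668  -0.29295375  0.045     ] plunger [ 0.49395504 -0.18473696  0.045     ]
plunger [[ 0.4942694  -0.18488648  0.082     ]] window [[ 0.53338144 -0.29368137  0.047     ]]
[ 0.5231 -0.0108  0.01  ]
109.2 0.10637160057318495 0.07878356798448712
[ 0.522  -0.0094  0.047 ]
112.0 0.08149939706478618 0.044054140188911475
vial cap [[0.62803117 0.00965728 0.05      ]]
wrist cam in tool [ 0.07667293  0.00062614 -0.12052368] [[ 0.   -0.95 -0.3 ]
 [ 1.    0.   -0.  ]
 [ 0.   -0.3   0.95]] [[370.77923996   0.         278.07993021]
 [  0.         370.77923996 207.39293054]
 [  0.           0.           1.        ]]
```

>>> drive_tool(series=[1,40,-42,5,0,0,0,1,40,-42,5,0,0,0,1,40,-42,5,0,0,0,1,40,-42,5,0,0,0,1,40,-42,5,0,0,0,1,40,-42,5,0,0,0,1,40,-42,5,0,0,0,1,40,-42,5,0,0,0,1,40,-42,5,0,0,0,1,40,-42,5,0,0,0,1,40,-42,5,0,0,0,1,40,-42,5,0,0,0])

```text
t: 1.65
eef_pos: [0.5086, -0.0384, 0.1931]
tool_rot: [0.0, 0.991, 0.131, 0.0]
contact_force: [0.8, -0.4, -0.9]
gripper_width: 1.0
```

>>> drive_tool(series=[1,21,-24,20,0,0,0,1,0,0,0,0,0,-0.166,1,0,0,0,0,0,-0.166,1,0,0,0,0,0,-0.166,1,0,0,0,0,0,-0.166,1,0,0,0,0,0,-0.166,1,0,0,0,0,0,-0.166,1,0,0,0,0,0,-0.166,1,0,0,0,0,0,-0.166,1,0,0,0,0,0,-0.166,1,0,0,0,0,0,-0.166,1,0,0,0,0,0,0])

```text
t: 3.15
eef_pos: [0.5218, -0.0115, 0.1731]
tool_rot: [-0.0, 0.573, 0.82, -0.0]
contact_force: [-0.2, -0.2, 0.2]
gripper_width: 0.998
```

Run:
```python
from h import *
cam('wrist','w1')
o=bot.get_obs();print({k:np.round(v,3).tolist() for k,v in o.items()})
print(R.from_quat(np.roll(o['tool_rot'],-1)).as_matrix().round(3))
```

```text
{'t': 3.2, 'q': [0.468, 0.409, -0.696, 1.96, 0.334, 0.889, -0.052], 'joint_vel': [-0.009, -0.006, 0.01, -0.0, -0.004, -0.002, -0.01], 'joint_torque': [0.205, -44.623, -6.727, -23.058, 0.047, 0.013, 0.284], 'eef_pos': [0.522, -0.011, 0.173], 'tool_rot': [-0.0, 0.574, 0.819, -0.0], 'contact_force': [0.4, -0.489, -0.058], 'torque': [-0.046, -0.009, -0.061], 'gripper_width': 0.999}
[[-0.342  0.94  -0.   ]
 [ 0.94   0.342  0.   ]
 [ 0.    -0.    -1.   ]]
```

View pics/w1.png

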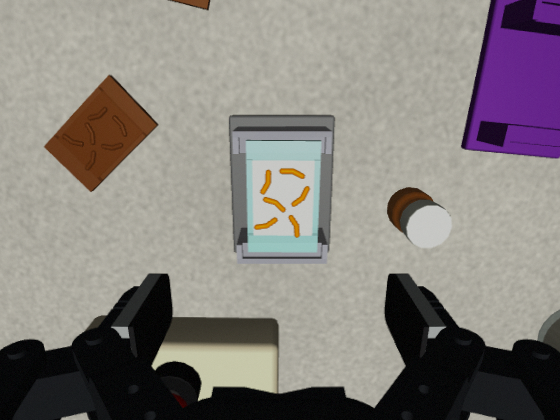

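```bash
cat >> h.py <<'E'
def rect(c,m,z,tag):
    k=max(cv2.findContours(m.astype(np.uint8),cv2.RETR_EXTERNAL,cv2.CHAIN_APPROX_NONE)[0],key=cv2.contourArea)
    w=cast(c,k.reshape(-1,2),z)[:,:2]*1000
    b=cv2.boxPoints(cv2.minAreaRect(w.astype(np.float32)));e=[b[1]-b[0],b[2]-b[1]];e.sort(key=np.linalg.norm)
    print(tag,'px',cv2.boundingRect(k),'centre mm',b.mean(0).round(1),'size',[np.linalg.norm(x).round(1) for x in e],'long deg',np.degrees(np.arctan2(e[1][1],e[1][0])).round(1)%180)
    return b.mean(0)
def intool(p):
    o=bot.get_obs();T=R.from_quat(np.roll(o['tool_rot'],-1)).as_matrix()
    return (T.T@(np.array(p)-np.array(o['eef_pos'])*1000)).round(1)
E
python3 - <<'E'
from h import *
c=load('w1');im=c['pixels'];H,S,V=cv2.split(cv2.cvtColor(im,cv2.COLOR_BGR2HSV))
roi=np.zeros_like(H);roi[115:265,235:330]=1
for p in [(150,280),(200,249),(200,260),(118,280),(175,240)]:print(p,H[p],S[p],V[p])
m=(H>75)&(H<105)&(S>20)&(V>110)&(roi>0)
p=rect(c,cv2.morphologyEx(m.astype(np.uint8),cv2.MORPH_OPEN,np.ones((3,3))),.047,'plate')
g=(roi>0)&(((S<45)&(V>185)&~m)|((H<25)&(S>120)))
q=rect(c,cv2.morphologyEx(g.astype(np.uint8),cv2.MORPH_OPEN,np.ones((5,5))),.047,'panel')
print(intool([*p,44.5]),intool([*q,44.5]))
E
```

```text
(150, 280) 88 36 197
(200, 249) 88 50 194
(200, 260) 40 4 200
(118, 280) 45 4 119
(175, 240) 30 5 113
plate px (246, 141, 75, 112) centre mm [523.2  -5.9] size [np.float32(50.7), np.float32(80.0)] long deg 109.9
panel px (252, 160, 63, 76) centre mm [523.3  -5.6] size [np.float32(42.0), np.float32(54.0)] long deg 110.1
[  4.7   3.2 128.6] [  5.    3.4 128.6]
```

>>> drive_tool(series=[1,5,3.3,25,0,0,0,1,0,0,30,0,0,0,1,0,0,30,0,0,0,0.4,0,0,20,0,0,0,0.4,0,0,13,0,0,0,0.4,0,0,10,0,0,0,0.4,0,0,0,0,0,0,0.4,0,0,0,0,0,0], force=20)

```text
t: 4.2
eef_pos: [0.5239, -0.0054, 0.0459]
tool_rot: [0.0, 0.572, 0.82, 0.0]
contact_force: [0.5, -0.5, 1.2]
gripper_width: 0.695
```

Run:
```python
from h import *
c=cam('wrist','w2');im=c['pixels'];H,S,V=cv2.split(cv2.cvtColor(im,cv2.COLOR_BGR2HSV))
m=(H>75)&(H<105)&(S>20)&(V>80)
m=cv2.morphologyEx(m.astype(np.uint8),cv2.MORPH_OPEN,np.ones((3,3)));print(cv2.boundingRect(m))
```

```text
(202, 203, 149, 190)
```

View pics/w2.png

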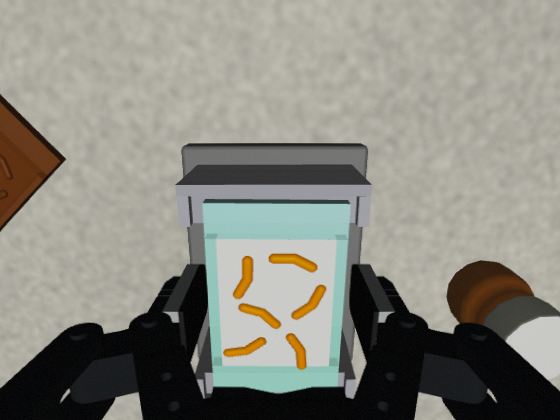

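The plate (columns 203–350) lies centred between the two pads (inner faces at about columns 200 and 355), which sit beside its long edges. Closing now.

>>> drive_tool(series=[-1,0,0,0,0,0,0,-1,0,0,0,0,0,0,-1,0,0,0,0,0,0,-1,0,0,0,0,0,0,-1,0,0,0,0,0,0], force=25)

```text
t: 4.88
eef_pos: [0.5239, -0.0055, 0.0461]
tool_rot: [0.001, 0.572, 0.82, 0.0]
contact_force: [-2.2, 0.1, 5.9]
gripper_width: 0.577
```

>>> drive_tool(series=[-1,0,0,-5,0,0,0,-1,0,0,-10,0,0,0,-1,0,0,-15,0,0,0,-1,0,0,-20,0,0,0,-1,0,0,-25,0,0,0,-1,0,0,-25,0,0,0,-1,0,0,-15,0,0,0,-1,0,0,0,0,0,0])

```text
t: 5.88
eef_pos: [0.5241, -0.0055, 0.1617]
tool_rot: [0.001, 0.572, 0.82, 0.001]
contact_force: [0.0, -0.7, -0.2]
gripper_width: 0.575
```

Run:
```python
from h import *
c=cam('wrist','w3')
o=bot.get_obs();print({k:np.round(v,3).tolist() for k,v in o.items()})
for p in ([533.2,-293.5,73],):
  print(intool(p))
```

```text
{'t': 5.925, 'q': [0.451, 0.429, -0.691, 1.967, 0.356, 0.867, -0.078], 'joint_vel': [-0.006, 0.022, 0.011, 0.015, 0.005, -0.005, -0.001], 'joint_torque': [0.036, -46.943, -7.189, -23.302, -0.038, 0.016, 0.039], 'eef_pos': [0.523, -0.006, 0.161], 'tool_rot': [0.0, 0.572, 0.82, 0.0], 'contact_force': [-0.504, -0.209, -0.162], 'torque': [-0.01, 0.034, 0.024], 'gripper_width': 0.575}
[-273.4  -90.3   87.7]
```

View pics/w3.png

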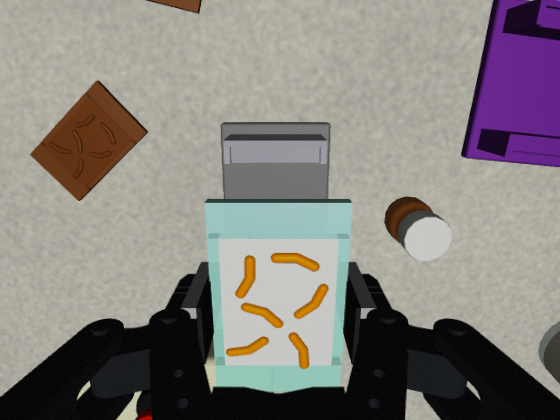

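The plate sits square in the pads (edges at columns 207–350, the same as before the lift), and stand_a is empty. Next I fly a little past the holder, so it shows in front of the plate.

>>> drive_tool(series=[-1,-10,0,-15,0,0,0,-1,-25,-10,-15,0,0,0,-1,-35,-10,-10,0,0,0,-1,-35,-10,0,0,0,0,-1,-35,-10,0,0,0,0,-1,-35,-10,0,0,0,0,-1,-35,-10,0,0,0,0,-1,-35,-10,0,0,0,0,-1,-35,-10,0,0,0,0,-1,-30,-10,0,0,0,0,-1,-20,0,0,0,0,0,-1,-5,0,0,0,0,0])

```text
t: 7.42
eef_pos: [0.5542, -0.353, 0.1999]
tool_rot: [-0.0, 0.573, 0.82, -0.0]
contact_force: [0.1, 0.2, -0.7]
gripper_width: 0.582
```

Run:
```python
from h import *
c=cam('wrist','w4')
o=bot.get_obs();print({k:np.round(v,3).tolist() for k,v in o.items()})
```

```text
{'t': 7.475, 'q': [0.882, 0.565, -0.587, 1.62, 0.346, 1.062, 0.548], 'joint_vel': [-0.014, -0.016, -0.016, 0.03, -0.004, -0.007, -0.015], 'joint_torque': [-0.352, -60.05, -8.563, -25.533, -0.091, 0.125, 0.022], 'eef_pos': [0.554, -0.352, 0.2], 'tool_rot': [-0.0, 0.573, 0.82, 0.0], 'contact_force': [-0.915, -0.555, -1.127], 'torque': [0.039, -0.078, -0.013], 'gripper_width': 0.581}
```

View pics/w4.png

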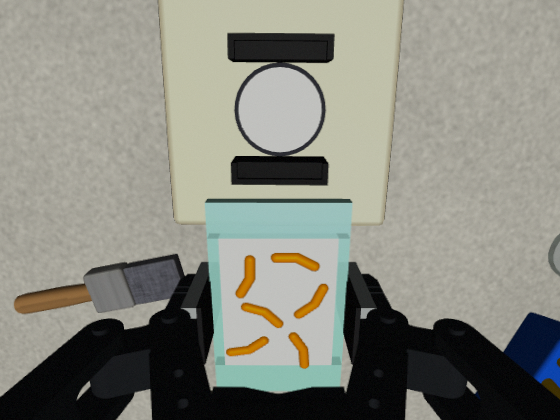

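Run:
```python
from h import *
c=load('w4');im=c['pixels'];H,S,V=cv2.split(cv2.cvtColor(im,cv2.COLOR_BGR2HSV))
tcpz=bot.get_obs()['eef_pos'][2]
# bars
m=np.zeros_like(H);m[25:67,220:340]=V[25:67,220:340]<70
m[153:190,220:340]=V[153:190,220:340]<70
k=cv2.findContours(cv2.morphologyEx(m,cv2.MORPH_OPEN,np.ones((3,9))),cv2.RETR_EXTERNAL,cv2.CHAIN_APPROX_NONE)[0]
pts=np.vstack(k).reshape(-1,2);w=cast(c,pts,.074)[:,:2]*1000
r=cv2.minAreaRect(w.astype(np.float32));print('holder outline',np.round(r,1) if 0 else r)
hb=np.array(r[0])
# window
m=np.zeros_like(H);m[60:160,225:335]=((V>180)&(S<12))[60:160,225:335]
k=max(cv2.findContours(m,cv2.RETR_EXTERNAL,cv2.CHAIN_APPROX_NONE)[0],key=cv2.contourArea)
w=cast(c,k.reshape(-1,2),.046)[:,:2]*1000
e=cv2.minEnclosingCircle(w.astype(np.float32));print('window',e,cv2.boundingRect(k))
# plate
m=np.zeros_like(H);m[190:360,200:360]=((H>75)&(H<105)&(S>20)&(V>110))[190:360,200:360]
g=np.zeros_like(H);g[230:380,212:350]=(((S<45)&(V>175))|((H<25)&(S>120)))[230:380,212:350]
g&=1-m
q=rect(c,cv2.morphologyEx(g,cv2.MORPH_OPEN,np.ones((5,5))),tcpz+.0009,'panel')
print('panel in tool',intool([*q,tcpz*1000]))
print('holder in tool',intool([*hb,74.1]),'by window',intool([*e[0],74.1]))
# base edges
b=im.astype(int)
for row in (20,100,180,210):
    cr=((b[row,:,2]-b[row,:,0])>18)&(V[row]>150);x=np.flatnonzero(cr);print(row,x.min(),x.max(),intool(cast(c,[[x.min(),row]],.045)[0]*1000),intool(cast(c,[[x.max(),row]],.045)[0]*1000))
```

```text
holder outline ((533.6788940429688, -293.3055419921875), (65.37613677978516, 95.6634750366211), 19.597930908203125)
window ((533.54736328125, -293.2581787109375), 29.572481155395508) (239, 67, 82, 85)
panel px (219, 239, 119, 129) centre mm [ 554.5 -353.4] size [np.float32(41.9), np.float32(54.6)] long deg 110.1
panel in tool [-1.  -0.3 -0. ]
holder in tool [ 62.5   0.8 125.9] by window [ 62.6   0.7 125.9]
20 160 401 [123.5 -81.1 155.1] [123.4  83.9 155. ]
100 166 394 [ 70.2 -81.1 155. ] [ 70.1  83.2 155. ]
180 171 387 [ 11.1 -82.3 155. ] [ 11.   82.9 154.9]
210 174 384 [-13. -82. 155.] [-13.1  82.6 154.9]
```

>>> drive_tool(series=[-1,15,1,10,0,0,0,-1,25,0,20,0,0,0,-1,18,0,25,0,0,0,-1,5.4,0,25,0,0,0,-1,0,0,20,0,0,0,-1,0,0,12,0,0,0,-1,0,0,4,0,0,0,-1,0,0,0,0,0,0,-1,0,0,0,0,0,0])

```text
t: 8.6
eef_pos: [0.5343, -0.2914, 0.085]
tool_rot: [0.001, 0.572, 0.82, 0.0]
contact_force: [-0.3, -0.2, 0.2]
gripper_width: 0.58
```

Run:
```python
from h import *
cam('side','s5')
o=bot.get_obs();print({k:np.round(v,4).tolist() for k,v in o.items() if k in('eef_pos','contact_force','torque','t')})
print(intool([533.6,-293.3,74.1]))
c=load('s5');u=proj(c,[.5336,-.2933,.075])[0];print(u)
x,y=u.astype(int);cv2.imwrite('pics/s5c.png',cv2.resize(c['pixels'][max(0,y-60):y+60,x-75:x+75],None,fx=5,fy=5,interpolation=cv2.INTER_CUBIC))
```

```text
{'t': 8.65, 'eef_pos': [0.5343, -0.2914, 0.085], 'contact_force': [0.7534, -0.7186, -0.2145], 'torque': [-0.0135, 0.0312, -0.0415]}
[-1.5 -1.3 10.9]
[337.26695452 147.9199816 ]
```

View pics/s5c.png

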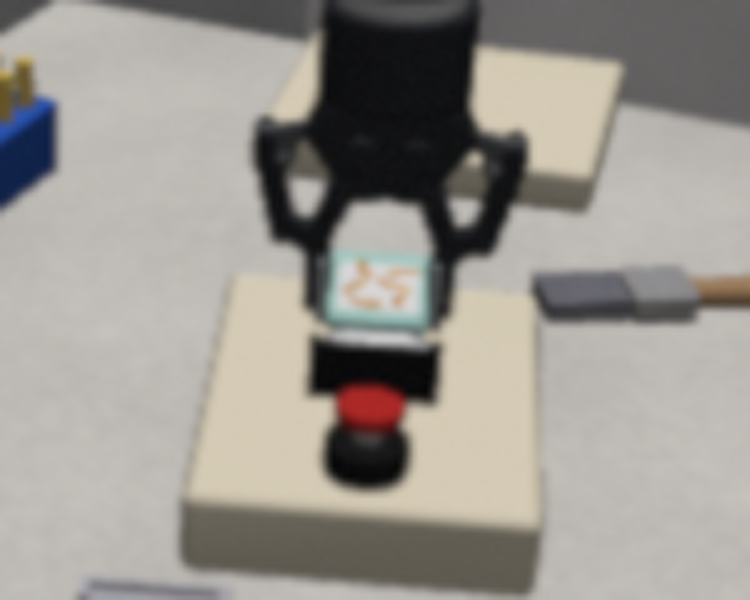

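>>> drive_tool(series=[-1,-0.5,-1,2,0,0,0,-1,0,0,2,0,0,0,-1,0,0,2,0,0,0,-1,0,0,1.5,0,0,0,-1,0,0,1,0,0,0,-1,0,0,0.8,0,0,0,-1,0,0,0,0,0,0,-1,0,0,0,0,0,0])

```text
t: 9.65
eef_pos: [0.533, -0.292, 0.0751]
tool_rot: [0.0, 0.572, 0.82, -0.0]
contact_force: [0.5, -0.5, -0.7]
gripper_width: 0.577
```

>>> drive_tool(series=[-1,0,0,0.5,0,0,0,-1,0,0,0.5,0,0,0,-1,0,0,0,0,0,0,-1,0,0,0,0,0,0])

```text
t: 10.15
eef_pos: [0.533, -0.2919, 0.0742]
tool_rot: [0.0, 0.572, 0.82, -0.0]
contact_force: [-1.1, 0.6, 1.8]
gripper_width: 0.577
```

>>> drive_tool(series=[-1,0,0,0.5,0,0,0,-1,0,0,0,0,0,0,-1,0,0,0,0,0,0])

```text
t: 10.52
eef_pos: [0.533, -0.2919, 0.0741]
tool_rot: [0.0, 0.572, 0.82, -0.0]
contact_force: [-2.1, 0.3, 5.3]
gripper_width: 0.575
```

>>> drive_tool(series=[-1,0,0,0.5,0,0,0,-1,0,0,0,0,0,0,-1,0,0,0,0,0,0])

```text
t: 10.9
eef_pos: [0.5331, -0.2919, 0.0741]
tool_rot: [0.0, 0.572, 0.82, -0.0]
contact_force: [-4.6, 1.0, 10.3]
gripper_width: 0.575
```

Contact came at TCP z = 74.1 mm, as predicted. I relieve the press, open and rise.

>>> drive_tool(series=[-1,0,0,-1,0,0,0,-1,0,0,0,0,0,0,0.3,0,0,0,0,0,0,0.6,0,0,0,0,0,0,0.9,0,0,0,0,0,0,0.9,0,0,0,0,0,0,0.9,0,0,0,0,0,0])

```text
t: 11.78
eef_pos: [0.533, -0.2919, 0.074]
tool_rot: [0.0, 0.572, 0.82, 0.0]
contact_force: [-0.6, -0.3, 0.5]
gripper_width: 0.947
```

>>> drive_tool(series=[0.9,0,0,-10,0,0,0,0.9,0,0,-20,0,0,0,0.9,0,0,-25,0,0,0,0.9,0,0,-30,0,0,0,0.9,-10,0,-30,0,0,0,0.9,-20,0,-10,0,0,0,0.9,-10,0,0,0,0,0,0.9,0,0,0,0,0,0])

```text
t: 12.78
eef_pos: [0.5465, -0.3299, 0.1989]
tool_rot: [-0.0, 0.572, 0.82, -0.0]
contact_force: [-0.3, 0.5, -0.6]
gripper_width: 0.952
```

Run:
```python
from h import *
c=cam('wrist','w6');im=c['pixels'];H,S,V=cv2.split(cv2.cvtColor(im,cv2.COLOR_BGR2HSV))
o=bot.get_obs();print(np.round(o['eef_pos'],4),o['gripper_width'])
# expected plunger: holder + 115 mm along base y
a=np.radians(109.6);pl=np.array([533.6,-293.3])+115*np.array([np.cos(a),np.sin(a)]);print('plunger pred',pl,intool([*pl,82]))
m=((S>150)&((H<8)|(H>172))&(V>60)).astype(np.uint8)
k=max(cv2.findContours(m,cv2.RETR_EXTERNAL,cv2.CHAIN_APPROX_NONE)[0],key=cv2.contourArea)
w=cast(c,k.reshape(-1,2),.082)[:,:2]*1000
e=cv2.minEnclosingCircle(w.astype(np.float32));print('plunger',e,cv2.boundingRect(k),intool([*e[0],82]))
```

```text
[ 0.5463 -0.329   0.1985] 0.9476590200827724
plunger pred [ 495.02306948 -184.96339293] [152.7   1.7 116.7]Traceback (most recent call last):
  File "<stdin>", line 7, in <module>
ValueError: max() iterable argument is empty
```

View pics/w6.png

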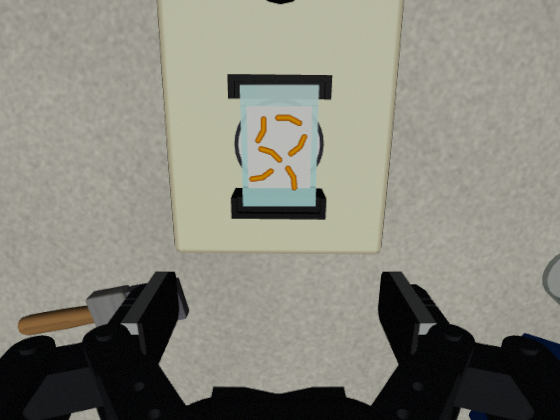

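The plate (columns 240–318, rows 85–207) lies in the pocket between the lips, both ends on the black ledges. I now shut the jaws and go over the plunger.

>>> drive_tool(series=[-1,20,1.5,0,0,0,0,-1,35,0,0,0,0,0,-1,40,0,0,0,0,0,-1,35,0,0,0,0,0,-1,23,0,10,0,0,0,-1,0,0,20,0,0,0,-1,0,0,25,0,0,0,-1,0,0,20,0,0,0,-1,0,0,10,0,0,0,-1,0,0,0,0,0,0])

```text
t: 14.08
eef_pos: [0.4949, -0.1848, 0.1135]
tool_rot: [-0.001, 0.572, 0.82, -0.0]
contact_force: [0.4, -1.2, 0.4]
gripper_width: -0.005
```

Run:
```python
from h import *
o=bot.get_obs();print(np.round(o['eef_pos'],4),o['gripper_width'],o['contact_force'],intool([494.8,-185,104]))
```

```text
[ 0.4949 -0.1848  0.1135] -0.0053130052642994365 [ 0.37029145 -1.19995393  0.37998527] [-0.1 -0.2  9.5]
```

>>> drive_tool(series=[-1,0,0,4,0,0,0,-1,0,0,4,0,0,0,-1,0,0,3,0,0,0,-1,0,0,2,0,0,0,-1,0,0,2,0,0,0,-1,0,0,2,0,0,0,-1,0,0,1.5,0,0,0,-1,0,0,0,0,0,0])

```text
t: 15.08
eef_pos: [0.4955, -0.1855, 0.0958]
tool_rot: [0.0, 0.572, 0.82, -0.0]
contact_force: [-1.5, -0.3, 5.8]
gripper_width: 0.004
```

>>> drive_tool(series=[-1,0,0,1,0,0,0,-1,0,0,0.5,0,0,0,-1,0,0,0,0,0,0])

```text
t: 15.45
eef_pos: [0.4955, -0.1855, 0.0944]
tool_rot: [0.0, 0.572, 0.82, -0.0]
contact_force: [-1.7, 0.1, 7.7]
gripper_width: -0.002
```

>>> drive_tool(series=[-1,0,0,0.6,0,0,0,-1,0,0,0.6,0,0,0,-1,0,0,0.5,0,0,0,-1,0,0,0,0,0,0,-1,0,0,0,0,0,0])

```text
t: 16.08
eef_pos: [0.4956, -0.1855, 0.0939]
tool_rot: [0.001, 0.572, 0.82, -0.001]
contact_force: [-6.4, 1.3, 21.9]
gripper_width: -0.002
```

Stop reached: z no longer falls and the force rises to 22 N. Releasing.

>>> drive_tool(series=[-1,0,0,-2,0,0,0,-1,0,0,-5,0,0,0,-1,0,0,-8,0,0,0,-1,0,0,-20,0,0,0,-1,0,0,-30,0,0,0,-1,0,0,-30,0,0,0,-1,0,0,-30,0,0,0,-1,0,0,-10,0,0,0,-1,0,0,0,0,0,0,-1,0,0,0,0,0,0])

```text
t: 17.32
eef_pos: [0.4946, -0.1853, 0.2263]
tool_rot: [-0.001, 0.572, 0.82, -0.0]
contact_force: [-0.6, 0.3, 0.2]
gripper_width: -0.003
```

Run:
```python
from h import *
o=bot.get_obs();print(o['t'],np.round(o['eef_pos'],4),np.round(o['contact_force'],2))
a=cam('side','s7');b=cam('top','t7')
A=cv2.resize(a['pixels'][120:370,170:400],None,fx=2.2,fy=2.2,interpolation=cv2.INTER_CUBIC)
cv2.imwrite('pics/f7.png',A)
def red(c):
    H,S,V=cv2.split(cv2.cvtColor(c['pixels'],cv2.COLOR_BGR2HSV));m=((S>150)&((H<8)|(H>172))&(V>60)).astype(np.uint8);m[:, :300]=0
    k=max(cv2.findContours(m,cv2.RETR_EXTERNAL,cv2.CHAIN_APPROX_NONE)[0],key=cv2.contourArea);return cv2.boundingRect(k)
print('red before/after',red(load('side0')),red(a))
```

```text
17.325 [ 0.4946 -0.1853  0.2263] [-0.57  0.31  0.19]
red before/after (329, 164, 14, 9) (329, 164, 14, 9)
```

View pics/f7.png

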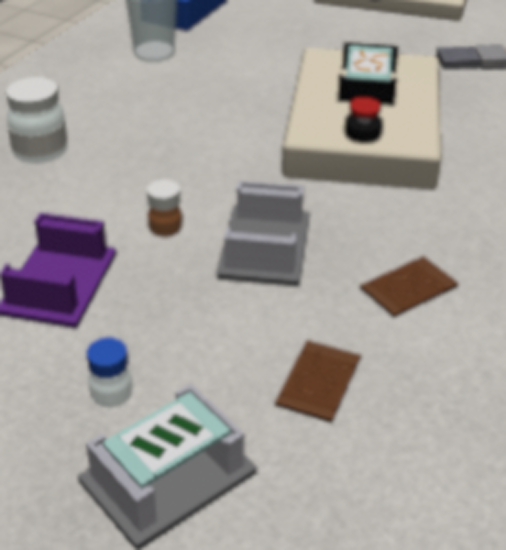

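The gold plate lies in the holder at crop (368,62) and the plunger has sprung back. The green plate and both vials have not moved.

```bash
python3 -c "
from station import bot
print(bot.hand_in())"
```

```text
the job is handed in; nothing more can be done
None
```

The gold plate is in the black holder, and I pressed the red plunger to its stop and let it spring back. I handed the job in at about 17.4 s of the 54 s allowed.

- **Pick and carry:** I pinched the plate by the middle of its long edges at 25 N and carried it level.
- **Placing:** I lowered the plate in steps of about 0.5 mm. It touched the ledges at tool height 74.1 mm, as predicted, and was pressed with about 10 N. I eased off before opening the jaws. The wrist picture afterwards shows it inside the pocket lips, with both ends on the ledges.
- **Plunger:** The shut fingers pushed it down with the force rising to 7.7 N. It then stopped moving at tool height 93.9 mm, where the force rose to 22 N, which is the hard stop. After release, the red head is at the same pixels in the side picture as before the press.
- **Final state:** The arm is clear above the plunger and reads no contact force. In the last picture the green plate and both vials look unmoved, judged by eye only.

No check failed. My first hand-picked estimate of the gold plate's position from the top camera was about 4 mm off the wrist camera's, so I used the wrist measurement. I did not measure the plate's flatness in the holder separately, beyond the contact height and the pictures.

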